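Put the short slide case in the door rack and shut the storage cabinet

TASK

Take the short slide case out of the white rack, stand it on the black rubber mat and let go of it, so that you can take it again by its narrow sides and stand it in the pocket on the inside of the open cabinet door. Then push the door shut until it seats on its catch, with the case still standing in the pocket. Keep the case upright, and leave the two tall cases and the other bench things where they stand.

Things in the scene. Friction and masses are not known exactly. Their poses are not given: they have to be found in the camera images.
- case_short_mid (a point): Centre (half-way up) of the short slide case: a loose upright grey plastic box 30 x 60 x 120 mm (x, y, z), 0.10 to 0.21 kg. It stands in one of the three places of the white rack; it is 15 mm shorter than its two neighbours and has no ribs on its flat top. Its x axis is normal to the broad sides (30 mm apart), y to the narrow sides (60 mm apart), z up.
- case_tall_a_mid (a point): Centre (half-way up) of one tall slide case, same grey box but 30 x 60 x 135 mm, with three black ribs on top, in another place of the rack. To be left alone.
- case_tall_b_mid (a point): The same for the other tall slide case. To be left alone.
- rack: White rack fixed on the bench; origin at the centre of its underside, y along its length (222 mm), x across (44 mm). Three places in a row along y at -71, 0, 71 mm; floor 4 mm up, side walls 34, end plates 125 mm high. The cases stand end to end 11 mm apart, 6 mm from the end plates, 3 mm play across: fingers fit only at a case's broad sides (x), not at its narrow sides.
- mat: Black rubber mat fixed on the bench, 130 x 130 x 3 mm, origin at the centre of its underside, its top 3 mm above that. Free of other things: the place to set the case down and change the grip.
- cab_door (a joint): Door angle, rad: 0 shut, growing as it opens towards the robot; starts at 1.35 to 1.7. It turns with slight friction and stays where left. Over the last 0.07 rad a spring catch pushes it open again until it has passed 0.03 rad (about 7 N at the push point, up to 12 N if pushed fast); then the catch pulls it to 0 and holds it.
- cab_hinge (a point): On the door's vertical hinge axis (left side seen from the robot), 90 mm above the bench. The frame turns with the door: origin on the outer face; -y runs along the door to its free edge (256 mm wide, 12 mm thick, top 170 mm above the bench); +x points through it from outer to inner face; z up. Opened by q from shut, the frame has turned by -q about z.
- cab_pocket (a point): Where the case's centre must be, in the pocket; turns with the door, axes as cab_hinge (offset from it x 32, y -115, z 2 mm). White open-topped tray on the inner face, inside 40 (x) x 74 mm (y, along the door), floor 32 and walls 80 mm above the bench. The case's 60 mm width lies along y. The door rises 18 mm above the case, 5 mm from its broad side: hold it by its narrow sides.
- cab_push (a point): Point on the outer face of the door where it can be pushed: 170 mm from the hinge, 155 mm above the bench (15 mm below its top edge); turns with the door, axes as cab_hinge (+x is the pushing direction). A vertical steel bar handle, 90 mm long and 35 mm off the face, stands 228 mm from the hinge, its middle 95 mm above the bench.
- cabinet: Bench-top cabinet fixed on the bench, white sides, clear roof and back, 200 deep (x) x 260 wide (y) x 180 mm high, origin at the centre of its underside; its open front, where the door hangs, faces -x of this frame, at x = -100 mm. Stock boxes stand at its back.
- amber_bottle: Loose amber bottle, 60 mm diameter, 110 mm high, left of the cabinet; origin under its centre. To be left alone.
- dropper: Loose small amber dropper bottle, 32 mm diameter, 75 mm high, right of the cabinet; origin under its centre. To be left alone.
- beaker: Loose glass beaker, 68 mm diameter, 85 mm high, beyond the rack; origin under its centre. To be left alone.
- wash_bottle: Loose white bottle, 68 mm diameter, 170 mm high, at the left front; origin under its centre. To be left alone.
- pen: Loose black marker, 135 mm long (y), 13 mm thick, at the right front; origin under its middle. To be left alone.
There are look-alikes about, which are no part of the job. Leave any brown or green look-alike of the part that bears case_short_mid alone.

How it is judged:
By the outcome, as a careful person would: the job done as asked, in the order asked, and still so for the second after the job is handed in, with the robot touching nothing.
It also fails if it takes over 72 s, if anything falls off the work surface, if the arm or the gripper's body presses on something with over 40 N, if the wrist force passes 120 N, or if a joint passes its speed limit or range.

ROBOT

A 6-joint arm with a two-finger parallel gripper is mounted at the origin on the work surface. World frame = base frame: x ahead of the robot, y to its left, z up, the work surface at z = 0. Lengths are in m, angles in rad, forces in N, time in s.
With the tool pointing down it reaches from about 0.4 to 0.825 m from the base axis. Payload 7 kg.
Tool frame: the origin (TCP) lies at the very end of the fingers, on their centre line; the grasp point (between the pads) lies 19 mm behind it; x points along the fingers, z is the direction in which the jaws open and shut, and the axes are right-handed (so a half turn about x gives the same grasp; the last joint's range is limited). The gripper opens to 85 mm and grips with 20 to 120 N. Pads are 22 mm wide; open, the fingers measure 114 mm over their backs; the gripper's body (76 mm by 85 mm) begins 54 mm behind the grasp point. The pads swing forward as they close: fully open they stand 13 mm farther back than shut.
Start: joints at [1.454, 0.359, 0.012, 0, -1.224, -0.288], TCP at [0.266, 0.62, 0.231] pointing down, gripper open.
Joint ranges: [-3.07, 3.07], [-1.43, 2.12], [-1.02, 1.25], [-3.03, 1.67], [-3.05, -0], [-3.03, 3.03]. Speed limits (rad/s): [2.39, 2.39, 3.01, 3.14, 3.14, 3.14].

INTERFACE

Orientations are given as a rotation vector (axis times angle).
In Python, from plant import telemetry, imaging, bot gives the robot as it stands.
- The arm moves only by the tool arm_command, never from a script. Its argument "motion" is a list that holds one entry, the list of rows, each a list of 5 numbers: the shift along the tool's x, y, z in mm, then the turn about the tool's x in rad, then the finger opening in mm, from 0 to 85.4. A call has 1 to 20 rows; each row is the pose to reach, as a shift and turn from the pose commanded when the call began, along the tool's axes at that moment; what a row does not reach only later rows make up. A row lasts 1/10 s, in which the tool goes at most 50 mm and 8.59 degrees, less where a joint would pass 70% of its speed; a pose out of reach is approached as far as the arm can. A call with a gripper value outside its range is refused whole. The fingers move at their own pace and stop on an object; "squeeze" is the grip in N (left out, the last holds). Time passes only in rows, so rows that repeat a pose let the fingers close. It gives the time, the measured TCP pose, the force and the opening at its end, in the units of the state.
- telemetry.sense(): the state, without advancing time (a new reading comes with each control period).
- imaging.read_camera(name): name is "scene" or "top"; returns (picture, depth): 384x512x3 uint8, blue, green, red; 384x512 float32, m along the optical axis (not along the pixel's ray), 0 where there is no reading.
- imaging.camera_model(name): a dict with "camera_matrix" (3x3 intrinsics, pixels), "R" (3x3) and "t" (3): a world point X has camera coordinates R X + t. Camera axes: x right, y down, z forward; pixel columns grow to the right and rows downward; lengths in m; the calibration is good to about 2 mm. A picture is of the moment at which its call begins. camera_model takes no time and is no camera call.
- bot.finish_job(): hands the job in, once; it reports no verdict.
The state is a dict: "clock": time; "joints": joint angles; "qvel": joint speeds; "joint_torque": joint torques, N m; "tcp_pos": TCP position; "eef_rot": TCP orientation; "contact_force": force on the tool from outside, world axes, zero at the start; "torque": the same for the moment, N m; "opening": finger opening in m.
Only numpy, scipy, OpenCV 4.12 (cv2) and the standard library are available. Lean on these libraries where they do the work, as an engineer would, in place of code of your own. Each camera call takes 0.05 s, during which the arm holds its last target.

## Working session

There is one attempt and no reset: what is moved stays moved. The work goes in short steps, Python scripts to look and compute and a tool call to move; the robot and the scene stay as the last step left them, time stands still between calls to the robot, and variables do not carry over. Pictures are saved under pics/ and viewed, and the job is handed in when it is done.

Besides the shell and the picture viewer there is one more tool, called after "Emit:" as name(argument=value, ...) on one line, values as JSON. arm_command: Moves the arm, as the interface text tells. Its arguments: {"type":"object","properties":{"motion":{"type":"array"},"squeeze":{"type":"number"}},"required":["motion"]}

```bash
ls; mkdir -p pics; cat > h.py <<'E'
import numpy as np, cv2
from plant import telemetry, imaging, bot
def cam(n):
    m=imaging.camera_model(n); return np.array(m["camera_matrix"]),np.array(m["R"]),np.array(m["t"])
def ray_plane(n,u,v,z):
    K,R,t=cam(n); d=R.T@np.linalg.solve(K,[u,v,1.0]); c=-R.T@t
    return c+d*(z-c[2])/d[2]
def cloud(n,D):
    K,R,t=cam(n); v,u=np.mgrid[:D.shape[0],:D.shape[1]]
    P=np.stack([(u-K[0,2])/K[0,0]*D,(v-K[1,2])/K[1,1]*D,D],-1)
    return (P-t)@R
E
python3 - <<'E'
from h import *
for n in("scene","top"):
    p,d=imaging.read_camera(n); cv2.imwrite(f"pics/{n}0.png",p); np.savez(f"{n}0.npz",p=p,d=d)
    K,R,t=cam(n); print(n,K.round(1).tolist(),(-R.T@t).round(3),R.round(2).tolist())
s=telemetry.sense();print({k:np.round(v,3).tolist() for k,v in s.items()})
E
```

```text
pics
scene [[375.2, 0.0, 262.3], [0.0, 375.2, 198.3], [0.0, 0.0, 1.0]] [1.361 0.122 0.705] [[-0.08, 1.0, 0.02], [0.6, 0.06, -0.8], [-0.8, -0.05, -0.6]]
top [[361.9, 0.0, 253.7], [0.0, 361.9, 187.9], [0.0, 0.0, 1.0]] [0.366 0.056 1.28 ] [[0.01, -1.0, 0.02], [-0.99, -0.02, -0.13], [0.13, -0.02, -0.99]]
{'clock': 0.1, 'joints': [1.454, 0.359, 0.011, -0.0, -1.224, -0.288], 'qvel': [-0.001, 0.001, 0.002, 0.002, 0.001, 0.0], 'joint_torque': [-0.002, -58.477, 29.411, 6.955, -0.003, 0.0], 'tcp_pos': [0.266, 0.62, 0.23], 'eef_rot': [1.5, 0.989, -1.502], 'contact_force': [0.456, -0.005, -0.3], 'torque': [0.018, -0.044, 0.014], 'opening': 0.085}
```

View pics/scene0.png

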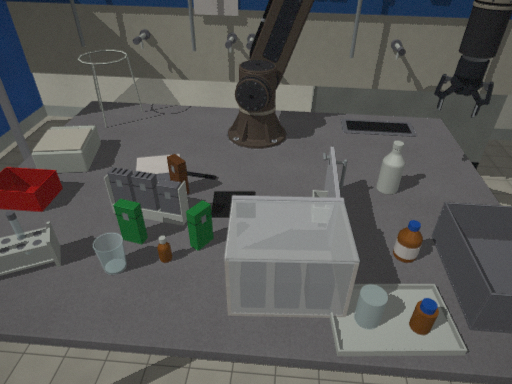

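View pics/top0.png

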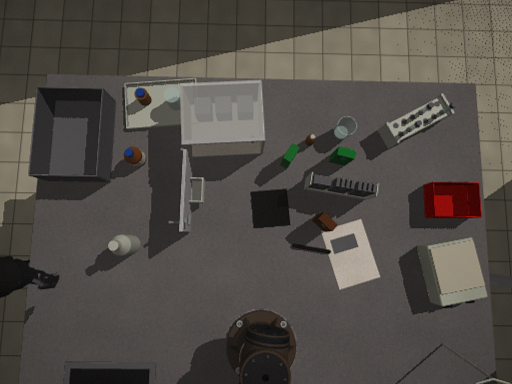

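```bash
python3 - <<'E'
import cv2,numpy as np
a=cv2.imread("pics/scene0.png");b=cv2.imread("pics/top0.png")
x=cv2.resize(a[140:260,90:230],None,fx=4,fy=4,interpolation=2)
y=cv2.resize(b[150:240,240:400],None,fx=4,fy=4,interpolation=2)
cv2.imwrite("pics/z1.png",x);cv2.imwrite("pics/z2.png",cv2.convertScaleAbs(y,alpha=1.8))
y=cv2.resize(b[75:245,150:290],None,fx=3.5,fy=3.5,interpolation=2);cv2.imwrite("pics/z3.png",cv2.convertScaleAbs(y,alpha=1.6))
E
```

```text
(no output)
```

View pics/z1.png

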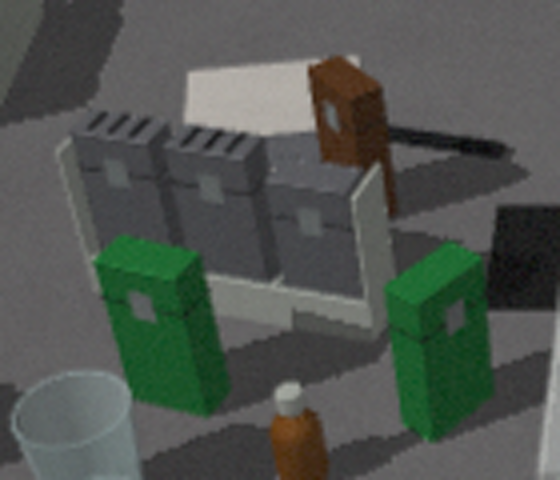

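View pics/z2.png

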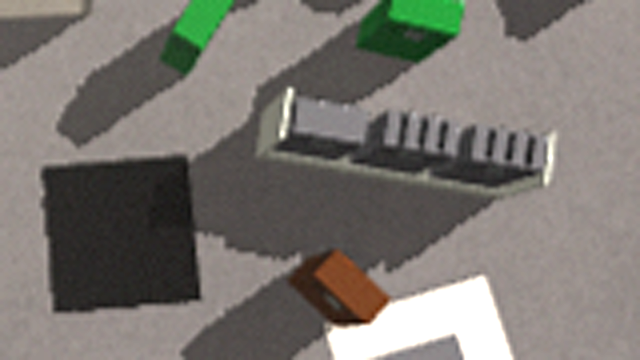

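View pics/z3.png

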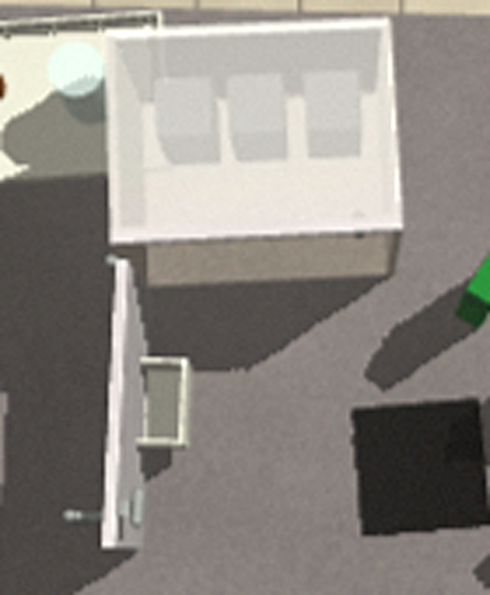

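```bash
cat > m.py <<'E'
from h import *
np.set_printoptions(precision=4,suppress=True)
Z={n:np.load(f"{n}0.npz") for n in("scene","top")}
for n in Z:
    p,d=Z[n]["p"],Z[n]["d"]; C=cloud(n,d)
    print(n,"table z",np.median(C[...,2][d>0]), (d>0).mean())
    hsv=cv2.cvtColor(p,cv2.COLOR_BGR2HSV)
    # rack region: heights
    X,Y,H=C[...,0],C[...,1],C[...,2]
    box=(X>.40)&(X<.75)&(Y<-.05)&(Y>-.45)&(d>0)
    grey=(hsv[...,1]<60)
    for lo,hi,nm in((.118,.130,"short top/endplates"),(.132,.15,"tall")):
        m=(box&grey&(H>lo)&(H<hi)).astype(np.uint8)
        k,l,st,ce=cv2.connectedComponentsWithStats(m)
        for i in range(1,k):
            if st[i,4]>10:
                q=C[l==i]; r=cv2.minAreaRect((q[:,:2]*1000).astype(np.float32))
                print(nm,st[i],q.mean(0),"rect",np.round(r[0],1),np.round(r[1],1),round(r[2],1))
    # mat
    m=((hsv[...,2]<45)&(X>.3)&(X<.6)&(Y<.1)&(Y>-.15)&(H<.02)).astype(np.uint8)
    k,l,st,ce=cv2.connectedComponentsWithStats(m); i=1+np.argmax(st[1:,4])
    vv,uu=np.nonzero(l==i); q=np.array([ray_plane(n,u,v,.003) for u,v in zip(uu,vv)])
    r=cv2.minAreaRect((q[:,:2]*1000).astype(np.float32)); print("mat",st[i],q.mean(0),r,np.median(H[l==i]))
    # door: top at z .17
    m=((H>.160)&(H<.18)&(X>.3)&(X<.9)&(Y>.1)&(Y<.5)).astype(np.uint8)
    k,l,st,ce=cv2.connectedComponentsWithStats(m)
    for i in range(1,k):
        if st[i,4]>15:
            q=C[l==i]; r=cv2.minAreaRect((q[:,:2]*1000).astype(np.float32)); print("door?",st[i],r,cv2.boxPoints(r).round().tolist())
    m=((H>.070)&(H<.09)&(X>.4)&(X<.75)&(Y>.1)&(Y<.35)).astype(np.uint8)
    k,l,st,ce=cv2.connectedComponentsWithStats(m)
    for i in range(1,k):
        if st[i,4]>15:
            q=C[l==i]; r=cv2.minAreaRect((q[:,:2]*1000).astype(np.float32)); print("pocket?",st[i],r)
E
python3 m.py
```

```text
scene table z 0.001350456870846614 0.9960988362630209
short top/endplates [104 174  53  12 193] [ 0.5462 -0.2927  0.124 ] rect [ 537.6 -298.4] [142.8  33.4] 84.1
short top/endplates [156 179  30  13 209] [ 0.5549 -0.1811  0.1227] rect [ 554.6 -183.1] [70.8 43.3] 83.5
tall [108 167  25  11 169] [ 0.5324 -0.326   0.1376] rect [ 531.  -328.2] [59.6 33.5] 80.5
tall [131 171  25  11 180] [ 0.5436 -0.2569  0.1374] rect [ 540.2 -258.1] [60.8 32.1] 80.9
mat [211 192  44  25 503] [ 0.4647 -0.0552  0.003 ] ((467.6229553222656, -27.08844757080078), (119.18730926513672, 127.76957702636719), 5.875705718994141) 0.002245467419885405
door? [393 141  11   8  67] ((337.6175842285156, 457.09991455078125), (29.14798355102539, 28.845478057861328), 14.046899795532227) [[320.0, 468.0], [327.0, 440.0], [355.0, 447.0], [348.0, 475.0]]
door? [330 147  11  51 260] ((504.6673583984375, 255.21286010742188), (12.437070846557617, 249.72386169433594), 89.48775482177734) [[380.0, 250.0], [629.0, 248.0], [630.0, 260.0], [380.0, 263.0]]
door? [ 268  199   92   70 4154] ((756.328857421875, 182.91761779785156), (194.949
[... 1648 characters left out ...]
0], [650.0, 228.0], [656.0, 229.0], [651.0, 262.0]]
door? [179 147   8  84 365] ((511.0128479003906, 254.24191284179688), (259.0625915527344, 19.26950454711914), 1.5805957317352295) [[381.0, 260.0], [382.0, 241.0], [641.0, 248.0], [640.0, 267.0]]
door? [108 240  11  11  93] ((334.279296875, 456.7136535644531), (29.096088409423828, 29.858055114746094), 46.3907470703125) [[313.0, 456.0], [335.0, 436.0], [355.0, 457.0], [334.0, 478.0]]
pocket? [189 157   2  17  18] ((598.8321533203125, 248.03099060058594), (1.3066177368164062, 55.078453063964844), 89.71503448486328)
pocket? [188 175  16  40 128] ((499.9263610839844, 227.1024169921875), (45.15724182128906, 128.58929443359375), 89.30644226074219)
```

```bash
cat > m2.py <<'E'
from h import *
from scipy.spatial.transform import Rotation as Ro
np.set_printoptions(precision=4,suppress=True)
s=telemetry.sense(); R=Ro.from_rotvec(s["eef_rot"]).as_matrix(); print("tool axes cols\n",R, "jaw az deg",np.degrees(np.arctan2(R[1,2],R[0,2])))
Z={n:np.load(f"{n}0.npz") for n in("scene","top")}
for n in Z:
    p,d=Z[n]["p"],Z[n]["d"]; C=cloud(n,d); X,Y,H=C[...,0],C[...,1],C[...,2]; hsv=cv2.cvtColor(p,cv2.COLOR_BGR2HSV)
    m=(H>.165)&(H<.176)&(X>.37)&(X<.64)&(Y>.2)&(Y<.3)
    q=C[m]
    print(n,"door top",len(q),q.mean(0))
    for lo in np.arange(.38,.64,.04):
        w=q[(q[:,0]>=lo)&(q[:,0]<lo+.04)]
        if len(w): print("  ",lo.round(2),len(w),w[:,1].min().round(4),w[:,1].mean().round(4),w[:,1].max().round(4),w[:,0].min().round(4),w[:,0].max().round(4))
    # pocket rim
    m=(H>.074)&(H<.086)&(X>.43)&(X<.60)&(Y>.17)&(Y<.25); q=C[m]
    print("pocket",len(q),q.min(0),q.max(0))
    # green/brown extents
    for nm,lo,hi in(("green",45,80),("brown",0,20)):
        m=((hsv[...,0]>=lo)&(hsv[...,0]<=hi)&(hsv[...,1]>100)&(X>.35)&(X<.75)&(Y>-.4)&(Y<.0)&(H>.004)).astype(np.uint8)
        k,l,st,ce=cv2.connectedComponentsWithStats(m)
        for i in range(1,k):
            if st[i,4]>40: q=C[l==i]; print(nm,st[i],np.percentile(q,2,axis=0),np.percentile(q,98,axis=0))
    m=(H>.165)&(H<.19)&(X>.6)&(X<.9)&(Y>-.1)&(Y<.4);q=C[m];print("cab",q.min(0),q.max(0))
    pc=np.array([ray_plane("top",270.1,208.5,.003)]);
print(pc)
for c in((42,168),(185,157),(200,298),(55,312)): print(ray_plane("top",c[0]/4+240,c[1]/4+150,.003))
E
python3 m2.py
```

```text
tool axes cols
 [[-0.0004  0.9191 -0.3939]
 [-0.0014 -0.3939 -0.9191]
 [-1.      0.0001  0.0014]] jaw az deg -113.1998059754724
scene door top 245 [0.5181 0.2546 0.1689]
   0.38 29 0.25 0.2553 0.262 0.3812 0.42
   0.42 35 0.2496 0.2551 0.2613 0.4236 0.4596
   0.46 33 0.2496 0.2548 0.2609 0.4633 0.4998
   0.5 40 0.249 0.2546 0.2611 0.5001 0.5395
   0.54 46 0.2484 0.2541 0.2611 0.5402 0.5798
   0.58 49 0.2482 0.2538 0.2603 0.5809 0.6197
   0.62 12 0.2493 0.2551 0.2682 0.6209 0.6328
pocket 52 [0.4344 0.2065 0.0746] [0.5089 0.2498 0.0836]
green [114 199  34  45 993] [ 0.6338 -0.2984  0.0068] [ 0.6658 -0.2377  0.1205]
green [186 201  27  49 940] [ 0.6229 -0.1123  0.0072] [ 0.6738 -0.0612  0.1206]
brown [167 154  22  39 403] [ 0.4007 -0.2321  0.0231] [ 0.4473 -0.1748  0.1208]
brown [158 242  14  21 220] [ 0.7077 -0.1766  0.0058] [ 0.7269 -0.1498  0.0562]
cab [0.6009 0.0041 0.165 ] [0.8651 0.2755 0.1842]
top door top 331 [0.5103 0.2546 0.1696]
   0.38 50 0.2494 0.2556 0.2612 0.3814 0.4181
   0.42 50 0.2496 0.2546 0.261 0.4208 0.4577
   0.46 51 0.2484 0.2549 0.2609 0.4606 0.4984
   0.5 51 0.2491 0.2545 0.2597 0.5006 0.5388
   0.54 54 0.2482 0.2534 0.2603 0.5405 0.5793
   0.58 47 0.2476 0.254 0.2599 0.582 0.6182
   0.62 28 0.2478 0.2555 0.2674 0.62 0.637
pocket 111 [0.4359 0.2047 0.074 ] [0.5971 0.2499 0.0847]
green [281 143  19  25 209] [ 0.6105 -0.1101  0.0159] [ 0.6678 -0.0628  0.125 ]
green [329 147  27  18 326] [ 0.6256 -0.2961  0.0097] [ 0.6594 -0.2378  0.1231]
brown [305 135  10  11  58] [ 0.6956 -0.1766  0.008 ] [ 0.7157 -0.1503  0.0561]
brown [312 212  25  19 265] [ 0.3898 -0.2288  0.0194] [ 0.4426 -0.174   0.1232]
cab [0.6006 0.0038 0.1655] [0.8623 0.2737 0.1887]
[[ 0.4637 -0.0277  0.003 ]]
[0.5214 0.0425 0.003 ]
[ 0.5333 -0.0849  0.003 ]
[ 0.4084 -0.0983  0.003 ]
[0.3943 0.0292 0.003 ]
```

```bash
python3 - <<'E'
from h import *
a=np.load("scene0.npz")["p"];b=np.load("top0.npz")["p"]
cv2.imwrite("pics/p1.png",cv2.resize(a[150:225,295:355],None,fx=8,fy=8,interpolation=0))
cv2.imwrite("pics/p2.png",cv2.convertScaleAbs(cv2.resize(b[170:210,175:215],None,fx=12,fy=12,interpolation=0),alpha=1.6))
E
```

```text
(no output)
```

View pics/p1.png

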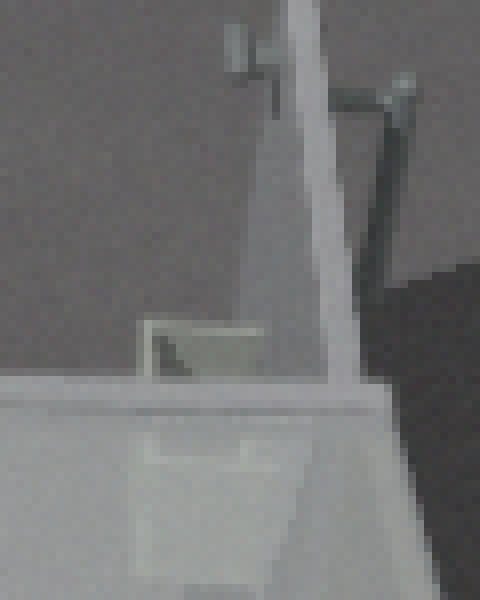

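View pics/p2.png

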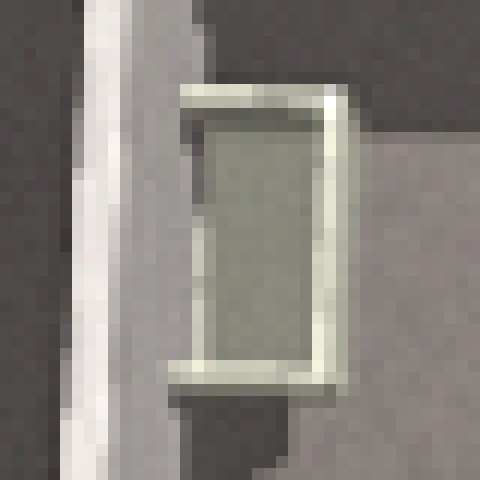

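```bash
python3 - <<'E'
from h import *
for nm,u,v in(("TR",203.5-.2,176.5),("BR",202.7,201.5),("in T",197,178.5),("in B",196,199.5),("inR",201.5,189)): print(nm,ray_plane("top",u,v,.08).round(4))
# scene: rim far/near corners
for nm,u,v in(("s near-robot right corner",295+138/8-.5,150+320/8-.5),("inner",295+158/8-.5,150+335/8-.5)): print(nm,ray_plane("scene",u,v,.08).round(4))
E
```

```text
TR [0.5618 0.2022 0.08  ]
BR [0.4777 0.2015 0.08  ]
in T [0.5547 0.223  0.08  ]
in B [0.4841 0.2239 0.08  ]
inR [0.5195 0.2068 0.08  ]
s near-robot right corner [0.4775 0.2038 0.08  ]
inner [0.486  0.2107 0.08  ]
```

```bash
cat > go.py <<'E'
# usage: go.py x y z(mm) az(deg): shift in tool axes + turn, from measured pose
import sys
from h import *
from scipy.spatial.transform import Rotation as Ro
s=telemetry.sense(); R=Ro.from_rotvec(s["eef_rot"]).as_matrix()
p=np.array(s["tcp_pos"])*1000; az=np.degrees(np.arctan2(R[1,2],R[0,2]))
print("t",s["clock"],"tcp",p.round(1),"az",round(az,2),"tilt",R[:,0].round(4),"q",np.round(s["joints"],2),"F",np.round(s["contact_force"],1),"open",round(s["opening"]*1000,1))
a=[float(x) for x in sys.argv[1:]]
if a:
    d=(a[3]-az+180)%360-180
    print("shift",(R.T@(np.array(a[:3])-p)).round(1),"turn about tool x",round(np.radians(-d),4))
E
python3 go.py 551 -188 230 171.3
```

```text
t 0.1 tcp [265.7 620.1 230.5] az -113.2 tilt [-4.0e-04 -1.4e-03 -1.0e+00] q [ 1.45  0.36  0.01 -0.   -1.22 -0.29] F [ 0.5 -0.  -0.3] open 85.4
shift [  1.5 580.6 630.3] turn about tool x 1.3177
```

Emit:
arm_command(motion=[[[0,29,31.5,0.066,85],[0,58,63,0.132,85],[0,87,94.5,0.198,85],[0,116,126,0.264,85],[0,145,157.5,0.33,85],[0,174,189,0.395,85],[0,203,220.5,0.461,80],[0,232,252,0.527,75],[0,261,283.5,0.593,70],[0,290,315,0.659,65],[0,319,346.5,0.725,60],[0,348,378,0.791,60],[0,377,410,0.857,60],[0,406,441,0.923,60],[0,435,473,0.99,60],[0,464,504,1.054,60],[0,493,536,1.12,60],[0,522,567,1.19,60],[0,551,598,1.25,60],[0,580.6,630.3,1.318,60]]], squeeze=60)

```text
clock: 2.1
tcp_pos: [0.5514, -0.1893, 0.231]
eef_rot: [-2.14, 0.166, 2.141]
contact_force: [1.5, 1.5, 0.6]
opening: 0.06
```

```bash
python3 go.py 551 -188 81 171.3
```

```text
t 2.1 tcp [ 551.4 -189.3  231. ] az 171.15 tilt [-4.e-04  2.e-04 -1.e+00] q [ 0.    0.21 -0.2  -0.   -1.17 -0.16] F [1.5 1.5 0.6] open 60.0
shift [150.   -1.2   0.6] turn about tool x -0.0027
```

Emit:
arm_command(motion=[[[40,-0.6,0.3,0,60],[80,-1.2,0.6,0,60],[115,-1.2,0.6,0,60],[140,-1.2,0.6,0,60],[150,-1.2,0.6,0,60],[150,-1.2,0.6,0,60]]])

```text
clock: 2.7
tcp_pos: [0.55, -0.1863, 0.08]
eef_rot: [-2.139, 0.163, 2.146]
contact_force: [-0.8, -0.4, 0.5]
opening: 0.06
```

```bash
python3 - <<'E'
from h import *
for n,(a,b,c,d) in (("scene",(120,240,90,230)),("top",(140,220,290,400))):
    p,D=imaging.read_camera(n); cv2.imwrite(f"pics/{n}1.png",cv2.resize(p[a:b,c:d],None,fx=5,fy=5,interpolation=2))
E
python3 go.py
```

```text
t 2.8 tcp [ 551.7 -186.4   82.4] az 171.31 tilt [ 1.2e-03 -3.0e-04 -1.0e+00] q [ 0.01  0.35 -0.38  0.   -0.84 -0.16] F [0.1 0.2 0.7] open 60.1
```

View pics/scene1.png

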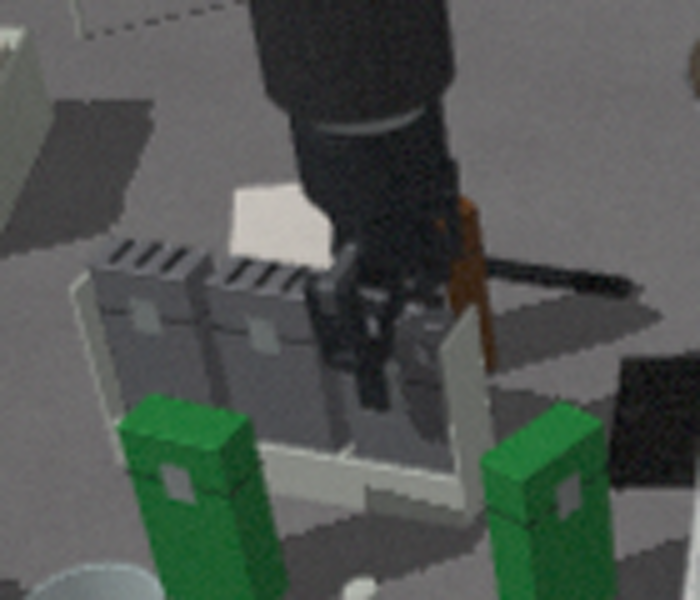

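```bash
python3 - <<'E'
from h import *
K,R,t=cam("scene")
def pr(X):
    c=K@(R@np.array(X)+t); return c[:2]/c[2]
ax=np.array([.988,-.151,0]);ay=np.array([.151,.988,0]);c=np.array([.551,-.188,0]);f=np.array([.5517,-.1864,0])
for nm,P in (("face L bottom",c+ax*.015-ay*.03+[0,0,.09]),("face R",c+ax*.015+ay*.03+[0,0,.09]),("finger L",f+ax*.04-ay*.011+[0,0,.09]),("finger R",f+ax*.04+ay*.011+[0,0,.09])):
    u=pr(P); print(nm,((u-[90,120])*5).round())
E
```

```text
face L bottom [337. 374.]
face R [439. 390.]
finger L [351. 407.]
finger R [389. 413.]
```

Emit:
arm_command(motion=[[[0,0,0,0,25],[0,0,0,0,20],[0,0,0,0,20],[0,0,0,0,20],[0,0,0,0,20],[0,0,0,0,20]]], squeeze=60)

```text
clock: 3.4
tcp_pos: [0.5516, -0.1863, 0.0828]
eef_rot: [-2.145, 0.163, 2.14]
contact_force: [-0.9, 1.3, 6.3]
opening: 0.0298
```

```bash
python3 go.py 551 -188 230 171.3
```

```text
t 3.4 tcp [ 551.6 -186.3   82.8] az 171.31 tilt [ 2.1e-03 -2.0e-04 -1.0e+00] q [ 0.01  0.34 -0.38  0.   -0.84 -0.16] F [-0.9  1.3  6.3] open 29.8
shift [-1.472e+02  1.700e+00  1.000e-01] turn about tool x 0.0002
```

Emit:
arm_command(motion=[[[-8,0,0,0,20],[-25,0,0,0,20],[-50,0,0,0,20],[-80,0,0,0,20],[-115,0,0,0,20],[-150,0,0,0,20],[-170,0,0,0,20],[-170,0,0,0,20]]])

```text
clock: 4.2
tcp_pos: [0.5523, -0.1866, 0.2555]
eef_rot: [-2.149, 0.163, 2.136]
contact_force: [1.0, 0.5, -1.6]
opening: 0.0293
```

```bash
python3 - <<'E'
from h import *
for n in("scene","top"):
    p,D=imaging.read_camera(n); cv2.imwrite(f"pics/{n}2.png",p)
    np.savez(f"{n}2.npz",p=p,d=D)
E
python3 go.py 466 -30 250 90
```

```text
t 4.3 tcp [ 550.5 -186.1  251.4] az 171.28 tilt [ 6.e-04  6.e-04 -1.e+00] q [ 0.01  0.19 -0.17 -0.   -1.21 -0.16] F [ 0.4  0.6 -1.4] open 29.3
shift [   1.5 -141.5  107.2] turn about tool x 1.4186
```

View pics/scene2.png

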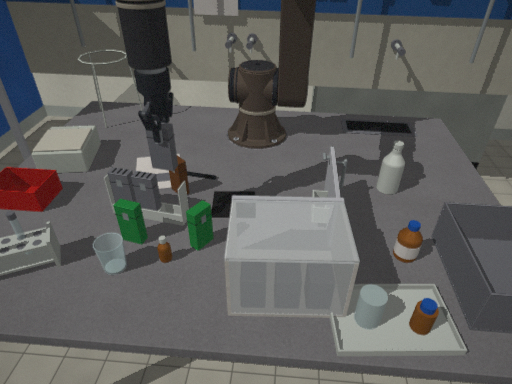

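Emit:
arm_command(motion=[[[0,-13,10,0.13,20],[0,-26,20,0.26,20],[0,-39,29,0.39,20],[0,-52,39,0.52,20],[0,-65,49,0.65,20],[0,-77,59,0.78,20],[0,-90,68,0.91,20],[0,-103,78,1.04,20],[0,-116,88,1.17,20],[0,-129,98,1.3,20],[0,-141.5,107.2,1.419,20],[0,-141.5,107.2,1.419,20],[0,-141.5,107.2,1.419,20]]])

```text
clock: 5.6
tcp_pos: [0.4658, -0.0302, 0.2505]
eef_rot: [-1.211, 1.209, 1.213]
contact_force: [0.2, -0.5, -1.6]
opening: 0.0299
```

```bash
python3 - <<'E'
from h import *
for n in("scene",):
    p,D=imaging.read_camera(n); cv2.imwrite(f"pics/{n}3.png",cv2.resize(p[100:250,170:310],None,fx=4,fy=4,interpolation=2))
    np.savez(f"{n}3.npz",p=p,d=D)
    C=cloud(n,D); u0,v0=0,0
    s=telemetry.sense(); tcp=np.array(s["tcp_pos"]); q=C[(np.abs(C[...,0]-tcp[0])<.05)&(np.abs(C[...,1]-tcp[1])<.06)&(C[...,2]>.03)&(C[...,2]<tcp[2]-.005)]
    print(len(q),np.percentile(q,[1,50,99],axis=0).round(4))
E
python3 go.py 466 -30 81.5 90
```

```text
332 [[ 0.4439 -0.042   0.1735]
 [ 0.4916 -0.024   0.2102]
 [ 0.4961 -0.0127  0.245 ]]
t 5.65 tcp [466.1 -30.4 250.6] az 90.15 tilt [-1.3e-03 -4.0e-04 -1.0e+00] q [ 0.36 -0.   -0.39 -0.   -1.18 -1.93] F [ 0.3  0.4 -0.7] open 29.4
shift [ 1.691e+02 -1.000e-01  5.000e-01] turn about tool x 0.0026
```

View pics/scene3.png

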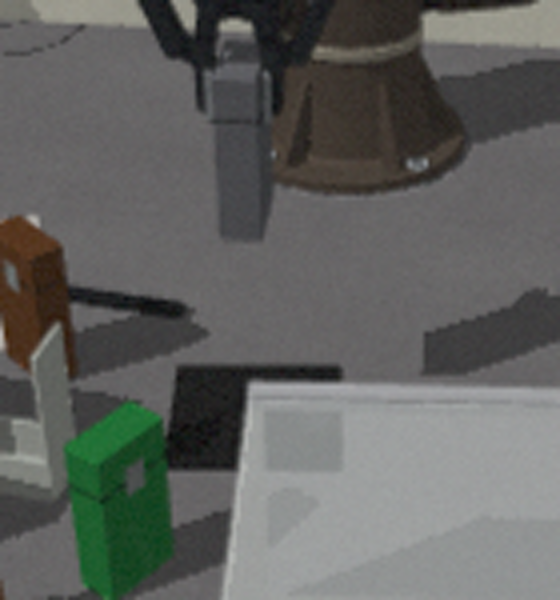

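Emit:
arm_command(motion=[[[35,0,0,0,20],[70,0,0,0,20],[105,0,0,0,20],[135,0,0,0,20],[152,0,0,0,20],[161,0,0,0,20],[165,0,0,0,20],[165,0,0,0,20]]])

```text
clock: 6.45
tcp_pos: [0.4666, -0.0305, 0.0863]
eef_rot: [-1.209, 1.21, 1.209]
contact_force: [-0.2, 0.5, -1.0]
opening: 0.0291
```

```bash
python3 go.py 466 -30 81.5 90
```

```text
t 6.45 tcp [466.6 -30.5  86.3] az 90.01 tilt [-2.e-04 -2.e-04 -1.e+00] q [ 0.36  0.17 -0.63  0.   -0.77 -1.93] F [-0.2  0.5 -1. ] open 29.1
shift [4.8 0.6 0.5] turn about tool x 0.0001
```

Emit:
arm_command(motion=[[[2,0,0,0,20],[3.5,0,0,0,20],[5,0,0,0,20],[5,0,0,0,20]]])

```text
clock: 6.85
tcp_pos: [0.4668, -0.0301, 0.0818]
eef_rot: [-1.21, 1.208, 1.209]
contact_force: [0.2, -0.2, 0.4]
opening: 0.0294
```

Emit:
arm_command(motion=[[[0.8,0,0,0,20],[1.2,0,0,0,20],[1.2,0,0,0,20]]])

```text
clock: 7.15
tcp_pos: [0.467, -0.03, 0.0817]
eef_rot: [-1.21, 1.208, 1.208]
contact_force: [-4.7, 2.7, 16.3]
opening: 0.0295
```

Contact. Release and rise.

Emit:
arm_command(motion=[[[-0.8,0,0,0,32],[-0.8,0,0,0,38],[-0.8,0,0,0,46],[-0.8,0,0,0,56],[-0.8,0,0,0,60],[-20,0,0,0,60],[-55,0,0,0,70],[-90,0,0,0,85],[-110,0,0,0,85],[-110,0,0,0,85]]])

```text
clock: 8.15
tcp_pos: [0.4681, -0.0299, 0.1932]
eef_rot: [-1.211, 1.204, 1.206]
contact_force: [0.3, -0.6, -1.4]
opening: 0.0853
```

```bash
python3 - <<'E'
from h import *
for n in("scene","top"):
    p,D=imaging.read_camera(n); cv2.imwrite(f"pics/{n}4.png",cv2.resize(p[120:260,170:370],None,fx=4,fy=4,interpolation=2))
    np.savez(f"{n}4.npz",p=p,d=D)
    C=cloud(n,D); m=(np.abs(C[...,0]-.467)<.06)&(np.abs(C[...,1]+.03)<.06)&(C[...,2]>.115)&(C[...,2]<.13)
    q=C[m]; 
    if len(q)>20:
        r=cv2.minAreaRect((q[:,:2]*1000).astype(np.float32)); print(n,len(q),q.mean(0).round(4),r)
E
python3 go.py 467 -30 190 179.5
```

```text
scene 141 [ 0.4692 -0.0263  0.1215] ((465.9606628417969, -26.658309936523438), (62.168434143066406, 29.65704917907715), 1.724440336227417)
t 8.25 tcp [466.3 -30.1 190.1] az 89.98 tilt [ 7.e-04  6.e-04 -1.e+00] q [ 0.36  0.04 -0.49 -0.   -1.04 -1.93] F [ 0.  -0.5  0.7] open 85.0
shift [ 0.1 -0.7  0.1] turn about tool x -1.5625
```

View pics/scene4.png

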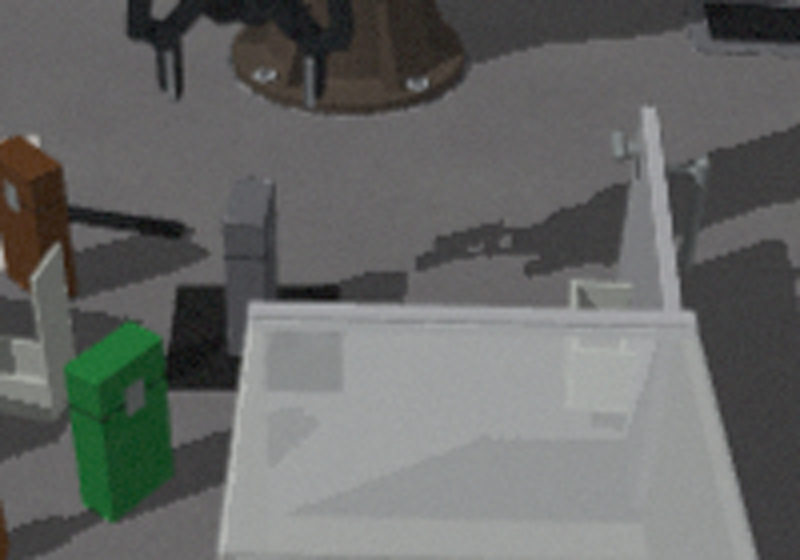

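Emit:
arm_command(motion=[[[0,0,0,-0.14,85],[0,0,0,-0.28,85],[0,0,0,-0.42,85],[0,0,0,-0.56,85],[0,0,0,-0.7,85],[0,0,0,-0.84,85],[0,0,0,-0.98,85],[0,0,0,-1.12,85],[0,0,0,-1.26,85],[0,0,0,-1.4,85],[0,0,0,-1.5,85],[0,0,0,-1.562,85],[0,0,0,-1.562,85]]])

```text
clock: 9.55
tcp_pos: [0.4656, -0.0304, 0.1888]
eef_rot: [-2.215, 0.01, 2.22]
contact_force: [-0.3, -0.1, 0.5]
opening: 0.0852
```

```bash
python3 go.py 466.5 -30 80 179.7
```

```text
t 9.55 tcp [465.6 -30.4 188.8] az 179.52 tilt [-2.5e-03 -7.0e-04 -1.0e+00] q [ 0.36  0.05 -0.49 -0.   -1.04 -0.37] F [-0.3 -0.1  0.5] open 85.2
shift [108.8  -0.5  -1.2] turn about tool x -0.0031
```

Emit:
arm_command(motion=[[[30,-0.3,-0.6,0,85],[60,-0.3,-0.6,0,85],[85,-0.3,-0.6,0,85],[100,-0.3,-0.6,0,85],[109,-0.3,-0.6,0,85],[109,-0.3,-0.6,0,85],[109,-0.3,-0.6,0,70],[109,-0.3,-0.6,0,60],[109,-0.3,-0.6,0,52],[109,-0.3,-0.6,0,52],[109,-0.3,-0.6,0,52],[109,-0.3,-0.6,0,52]]], squeeze=60)

```text
clock: 10.75
tcp_pos: [0.4671, -0.0299, 0.0821]
eef_rot: [-2.218, 0.01, 2.216]
contact_force: [-3.0, 0.4, 7.0]
opening: 0.0598
```

```bash
python3 go.py 520 228 250 179.5
```

```text
t 10.75 tcp [467.1 -29.9  82.1] az 179.48 tilt [ 1.e-03  3.e-04 -1.e+00] q [ 0.36  0.18 -0.63  0.   -0.76 -0.37] F [-3.   0.4  7. ] open 59.8
shift [-167.8 -258.4  -50.8] turn about tool x -0.0003
```

Emit:
arm_command(motion=[[[-8,0,0,0,52],[-30,0,0,0,52],[-65,0,0,0,52],[-105,0,0,0,52],[-145,-15,-3,0,52],[-168,-45,-9,0,52],[-168,-80,-16,0,52],[-168,-115,-23,0,52],[-168,-150,-30,0,52],[-168,-185,-37,0,52],[-168,-215,-43,0,52],[-168,-240,-48,0,52],[-168,-254,-50.8,0,52],[-168,-258,-50.8,0,52],[-168,-258,-50.8,0,52]]])

```text
clock: 12.25
tcp_pos: [0.5199, 0.2276, 0.249]
eef_rot: [-2.217, 0.01, 2.218]
contact_force: [-0.1, 0.4, -1.1]
opening: 0.059
```

```bash
python3 - <<'E'
from h import *
for n,(a,b,c,d) in(("scene",(80,230,260,400)),("top",(120,250,130,260))):
    p,D=imaging.read_camera(n); cv2.imwrite(f"pics/{n}5.png",cv2.resize(p[a:b,c:d],None,fx=4,fy=4,interpolation=2))
    np.savez(f"{n}5.npz",p=p,d=D)
E
python3 go.py 520 228 170 179.5
```

```text
t 12.35 tcp [519.8 226.8 249.2] az 179.46 tilt [-2.e-04 -1.e-04 -1.e+00] q [ 0.76  0.17 -0.2  -0.   -1.2  -0.77] F [ 0.1 -0.4 -0.6] open 59.5
shift [79.2 -1.2 -0.2] turn about tool x -0.0008
```

View pics/scene5.png

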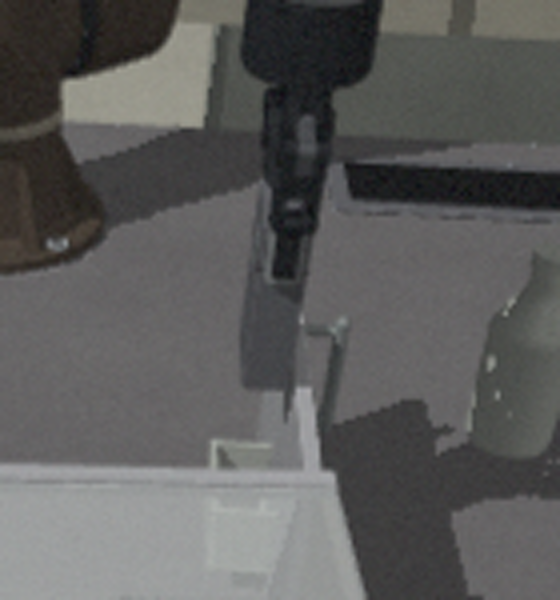

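View pics/top5.png

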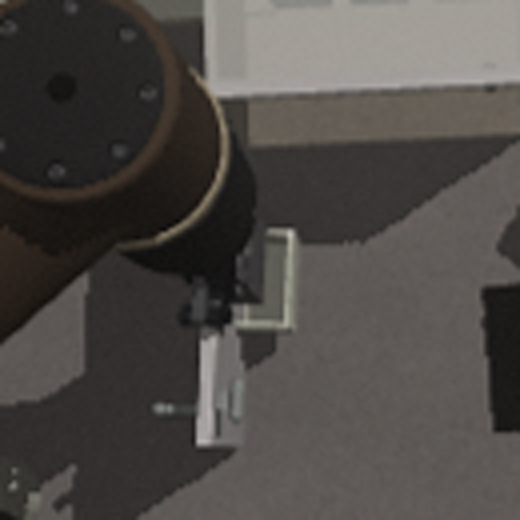

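```bash
python3 - <<'E'
from h import *
Z=np.load("scene5.npz");C=cloud("scene",Z["d"])
m=(C[...,2]>.180)&(C[...,2]<.222)&(abs(C[...,0]-.52)<.06)&(abs(C[...,1]-.228)<.05)
for z in np.arange(.18,.22,.008):
    w=C[m&(C[...,2]>=z)&(C[...,2]<z+.008)]
    f=w[w[:,0]>.543]
    print(z.round(3),len(w),"x",w[:,0].min().round(4),w[:,0].max().round(4),"face y",len(f),f[:,1].min().round(4) if len(f) else 0,f[:,1].max().round(4) if len(f) else 0,"all y",w[:,1].min().round(4),w[:,1].max().round(4))
w=C[(C[...,2]>.160)&(C[...,2]<.23)&(abs(C[...,0]-.52)<.06)&(abs(C[...,1]-.228)<.05)]
print(np.histogram(w[:,2],14))
E
```

```text
0.18 40 x 0.5003 0.5493 face y 34 0.2154 0.244 all y 0.2143 0.244
0.188 35 x 0.4895 0.5502 face y 30 0.2145 0.2445 all y 0.2144 0.2445
0.196 41 x 0.5147 0.5494 face y 34 0.2159 0.2437 all y 0.2144 0.2437
0.204 39 x 0.4914 0.552 face y 32 0.215 0.2431 all y 0.2145 0.2431
0.212 38 x 0.5298 0.5503 face y 32 0.2165 0.2442 all y 0.2147 0.2442
0.22 6 x 0.5231 0.5516 face y 4 0.2259 0.2434 all y 0.2146 0.2434
(array([ 6, 80, 40, 21, 25, 22, 25, 22, 22, 25, 28, 21, 25, 25]), array([0.16014008, 0.16509461, 0.17004914, 0.17500367, 0.17995819,
       0.18491272, 0.18986725, 0.19482178, 0.19977631, 0.20473084,
       0.20968536, 0.21463989, 0.21959442, 0.22454895, 0.22950348]))
```

Emit:
arm_command(motion=[[[25,0,0,0,52],[50,0,0,0,52],[70,0,0,0,52],[82,0,0,0,52],[90,0,0,0,52],[98,0,0,0,52],[98,0,0,0,52]]])

```text
clock: 13.05
tcp_pos: [0.5199, 0.2273, 0.1506]
eef_rot: [-2.216, 0.011, 2.218]
contact_force: [1.0, -0.0, -2.0]
opening: 0.0596
```

```bash
python3 - <<'E'
from h import *
for n,(a,b,c,d) in(("scene",(80,230,260,400)),):
    p,D=imaging.read_camera(n); cv2.imwrite(f"pics/{n}6.png",cv2.resize(p[a:b,c:d],None,fx=4,fy=4,interpolation=2))
E
python3 go.py 520 228 110 179.5
```

```text
t 13.1 tcp [520.2 227.5 151.2] az 179.48 tilt [ 1.e-04 -1.e-04 -1.e+00] q [ 0.76  0.25 -0.34  0.   -0.98 -0.77] F [ 0.4  1.3 -1.2] open 59.3
shift [41.2 -0.5  0.2] turn about tool x -0.0003
```

View pics/scene6.png

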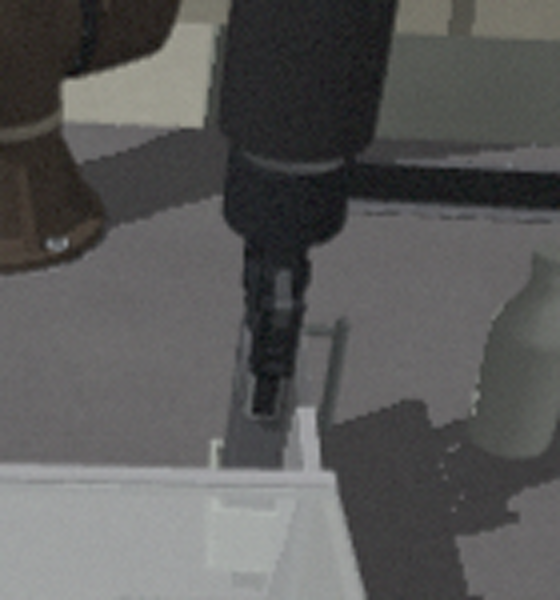

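No contact forces; the case bottom is in the tray. Going down slowly.

Emit:
arm_command(motion=[[[10,0,0,0,52],[20,0,0,0,52],[28,0,0,0,52],[33,0,0,0,52],[37,0,0,0,52],[37,0,0,0,52]]])

```text
clock: 13.7
tcp_pos: [0.5199, 0.2274, 0.1134]
eef_rot: [-2.216, 0.011, 2.218]
contact_force: [-0.1, -0.2, -0.9]
opening: 0.0593
```

Emit:
arm_command(motion=[[[1.5,0,0,0,52],[3,0,0,0,52],[3,0,0,0,52]]])

```text
clock: 14.0
tcp_pos: [0.5202, 0.2277, 0.1113]
eef_rot: [-2.217, 0.01, 2.216]
contact_force: [-0.4, -0.0, -1.3]
opening: 0.0594
```

Emit:
arm_command(motion=[[[1,0,0,0,52],[2,0,0,0,52],[2,0,0,0,52]]])

```text
clock: 14.3
tcp_pos: [0.5203, 0.2277, 0.111]
eef_rot: [-2.219, 0.009, 2.216]
contact_force: [-6.0, -1.9, 13.6]
opening: 0.0596
```

Emit:
arm_command(motion=[[[-1,0,0,0,64],[-1,0,0,0,72],[-1,0,0,0,80],[-1,0,0,0,85],[-1,0,0,0,85],[-20,0,0,0,85],[-55,0,0,0,85],[-90,0,0,0,85],[-130,0,0,0,85],[-170,0,0,0,85],[-170,0,0,0,85]]])

```text
clock: 15.4
tcp_pos: [0.5225, 0.2288, 0.2854]
eef_rot: [-2.224, 0.004, 2.205]
contact_force: [-0.1, 0.3, -0.1]
opening: 0.0852
```

```bash
python3 - <<'E'
from h import *
for n,(a,b,c,d) in(("scene",(80,230,260,400)),("top",(120,250,130,260))):
    p,D=imaging.read_camera(n); cv2.imwrite(f"pics/{n}7.png",cv2.resize(p[a:b,c:d],None,fx=4,fy=4,interpolation=2))
    C=cloud(n,D); m=(abs(C[...,0]-.52)<.05)&(C[...,1]>.2)&(C[...,1]<.247)&(C[...,2]>.145)&(C[...,2]<.16); q=C[m]
    if len(q)>10: print(n,len(q),q.mean(0).round(4),cv2.minAreaRect((q[:,:2]*1000).astype(np.float32)))
    m=(C[...,2]>.165)&(C[...,2]<.176)&(C[...,0]>.37)&(C[...,0]<.62)&(C[...,1]>.2)&(C[...,1]<.3);q=C[m]
    print("door",np.polyfit(q[:,0],q[:,1],1), np.polyval(np.polyfit(q[:,0],q[:,1],1),[.4,.6]))
E
python3 go.py
```

```text
scene 162 [0.5229 0.229  0.1508] ((518.0458984375, 229.8308563232422), (29.297380447387695, 62.45428466796875), 87.98345184326172)
door [-0.00492877  0.25667765] [0.25470614 0.25372039]
top 184 [0.516  0.2289 0.1513] ((517.7730712890625, 229.39117431640625), (60.34184265136719, 28.882566452026367), 2.351306915283203)
door [-0.00096297  0.25513219] [0.254747   0.25455441]
t 15.5 tcp [520.3 227.9 280. ] az 179.48 tilt [ 0.0015  0.0018 -1.    ] q [ 0.76  0.15 -0.15 -0.   -1.26 -0.77] F [ 0.6 -0.1 -0.7] open 85.1
```

View pics/scene7.png

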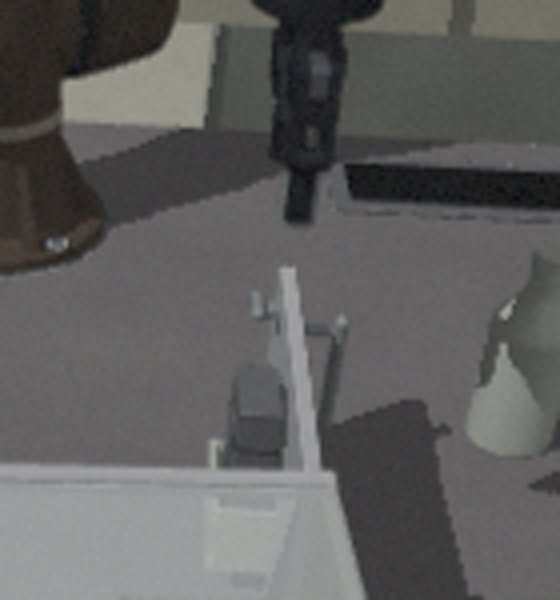

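View pics/top7.png

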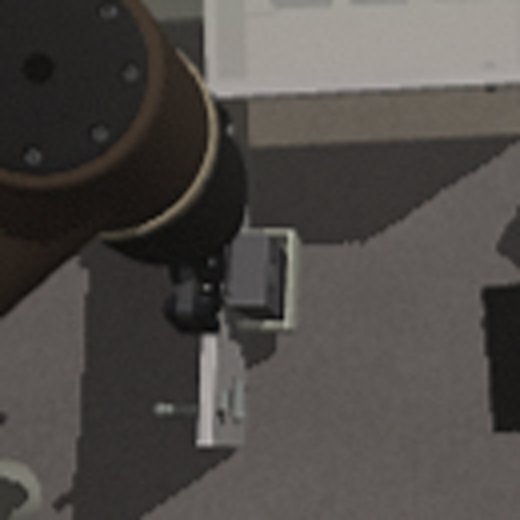

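```bash
python3 go.py 467 300 280 179.5
```

```text
t 15.5 tcp [520.3 227.9 280. ] az 179.48 tilt [ 0.0015  0.0018 -1.    ] q [ 0.76  0.15 -0.15 -0.   -1.26 -0.77] F [ 0.6 -0.1 -0.7] open 85.1
shift [  0.1 -71.6  53.9] turn about tool x -0.0004
```

Emit:
arm_command(motion=[[[0,-20,14,0,60],[0,-45,34,0,30],[0,-71.6,53.9,0,0],[0,-71.6,53.9,0,0],[0,-71.6,53.9,0,0],[40,-71.6,53.9,0,0],[80,-71.6,53.9,0,0],[115,-71.6,53.9,0,0],[138,-71.6,53.9,0,0],[142,-71.6,53.9,0,0],[142,-71.6,53.9,0,0]]], squeeze=60)

```text
clock: 16.6
tcp_pos: [0.467, 0.2988, 0.1365]
eef_rot: [-2.216, 0.013, 2.219]
contact_force: [-0.1, 0.0, 0.1]
opening: -0.0001
```

```bash
cat > path.py <<'E'
# path of TCP pushing the door: angles alpha (deg) of door direction; printed in tool axes from now
from h import *
import sys
from scipy.spatial.transform import Rotation as Ro
s=telemetry.sense(); R=Ro.from_rotvec(s["eef_rot"]).as_matrix(); p=np.array(s["tcp_pos"])*1000
az=np.degrees(np.arctan2(R[1,2],R[0,2]))%360
print("tcp",p.round(1),"az",round(az,1),"open",s["opening"],"F",np.round(s["contact_force"],1))
off=float(sys.argv[1]); z=float(sys.argv[2])
for a in map(float,sys.argv[3:]):
    u=np.array([np.cos(np.radians(a)),np.sin(np.radians(a))]); n=np.array([-u[1],u[0]])
    T=np.array([637,260.5])+170*u-off*n
    print(a,T.round(1),"row",(R.T@(np.array([T[0],T[1],z])-p)).round(1),"turn",round(-np.radians(a-az),3))
E
python3 path.py 11 138 179.5 185 192 199 206 213 220 227 234 241 248 253 258
python3 - <<'E'
from h import *
p,D=imaging.read_camera("scene"); cv2.imwrite("pics/scene8.png",cv2.resize(p[80:230,260:400],None,fx=4,fy=4,interpolation=2))
E
```

```text
tcp [467.  298.8 136.5] az 179.4 open -7.208555415837527e-05 F [-0.1  0.   0.1]
179.5 [467.1 273. ] row [-1.5 25.8 -0.3] turn -0.001
185.0 [466.7 256.6] row [-1.4 42.2 -0.1] turn -0.097
192.0 [468.4 235.9] row [-1.4 62.9 -2. ] turn -0.219
199.0 [472.7 215.6] row [-1.4 83.2 -6.5] turn -0.341
206.0 [479.4 195.9] row [ -1.3 102.8 -13.4] turn -0.464
213.0 [488.4 177.1] row [ -1.3 121.4 -22.6] turn -0.586
220.0 [499.7 159.7] row [ -1.3 138.8 -34. ] turn -0.708
227.0 [513.  143.7] row [ -1.3 154.7 -47.5] turn -0.83
234.0 [528.2 129.4] row [ -1.3 168.8 -62.8] turn -0.952
241.0 [545.  117.1] row [ -1.3 180.9 -79.7] turn -1.074
248.0 [563.1 107. ] row [ -1.3 190.9 -98. ] turn -1.197
253.0 [576.8 101.1] row [  -1.3  196.6 -111.7] turn -1.284
258.0 [590.9  96.5] row [  -1.3  201.1 -125.8] turn -1.371
```

View pics/scene8.png

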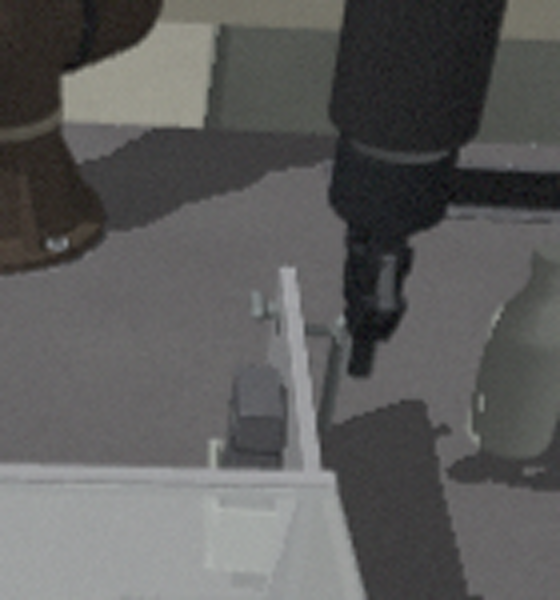

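Emit:
arm_command(motion=[[[0,12,0,0,0],[0,20,0,0,0],[0,24,0,0,0],[0,27,0,0,0],[0,32,0,-0.05,0],[0,37,0,-0.08,0],[0,42,0,-0.1,0],[0,52,-1,-0.16,0],[0,63,-2,-0.22,0],[0,73,-4,-0.28,0],[0,83,-6.5,-0.34,0],[0,93,-10,-0.4,0],[0,103,-13.4,-0.46,0],[0,112,-18,-0.52,0],[0,121.4,-22.6,-0.586,0],[0,130,-28,-0.65,0],[0,138.8,-34,-0.708,0]]])

```text
clock: 18.35
tcp_pos: [0.4997, 0.1602, 0.1373]
eef_rot: [1.815, 0.664, -1.814]
contact_force: [-0.5, 1.6, -0.8]
opening: -0.0001
```

```bash
python3 - <<'E'
from h import *
for n,(a,b,c,d) in(("scene",(80,230,250,390)),("top",(110,240,150,280))):
    p,D=imaging.read_camera(n); cv2.imwrite(f"pics/{n}9.png",cv2.resize(p[a:b,c:d],None,fx=4,fy=4,interpolation=2))
    np.savez(f"{n}9.npz",p=p,d=D)
E
python3 path.py 11 138 220 227 234 241 248 253 258 262 265 
```

```text
tcp [499.9 159.8 137.2] az 220.0 open -0.0001482769134819632 F [-0.2  0.1 -0.3]
220.0 [499.7 159.7] row [-0.8 -0.   0.3] turn 0.001
227.0 [513.  143.7] row [-0.8 20.8  0.4] turn -0.121
234.0 [528.2 129.4] row [-0.8 41.4 -2.1] turn -0.244
241.0 [545.  117.1] row [-0.8 61.6 -7. ] turn -0.366
248.0 [563.1 107. ] row [ -0.8  81.1 -14.4] turn -0.488
253.0 [576.8 101.1] row [ -0.8  94.4 -21.1] turn -0.575
258.0 [590.9  96.5] row [ -0.8 107.  -28.9] turn -0.662
262.0 [602.4  93.7] row [ -0.8 116.6 -35.9] turn -0.732
265.0 [611.2  92.1] row [ -0.8 123.4 -41.6] turn -0.785
```

View pics/scene9.png

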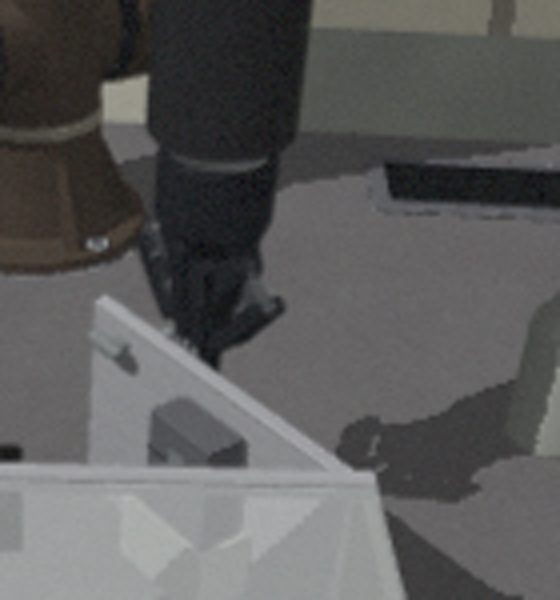

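View pics/top9.png

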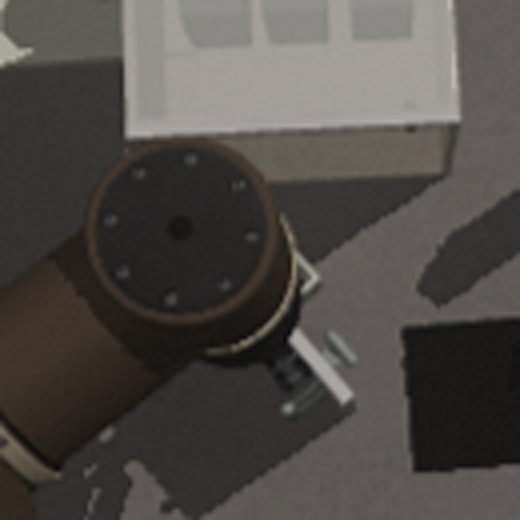

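Emit:
arm_command(motion=[[[0,7,0.4,-0.04,0],[0,14,0.5,-0.08,0],[0,20.8,0.4,-0.121,0],[0,31,-0.6,-0.182,0],[0,41.4,-2.1,-0.244,0],[0,51.6,-4.3,-0.305,0],[0,61.6,-7,-0.366,0],[0,71.4,-10.5,-0.427,0],[0,81.1,-14.4,-0.488,0],[0,88,-17.7,-0.53,0],[0,94.4,-21.1,-0.575,0],[0,101,-25,-0.62,0],[0,107,-28.9,-0.662,0],[0,112,-32.3,-0.7,0],[0,116.6,-35.9,-0.732,0],[0,116.6,-35.9,-0.732,0]]])

```text
clock: 20.05
tcp_pos: [0.6024, 0.0946, 0.137]
eef_rot: [1.312, 1.139, -1.312]
contact_force: [0.1, -0.8, 0.1]
opening: -0.0001
```

```bash
python3 - <<'E'
from h import *
for n,(a,b,c,d) in(("scene",(100,250,220,370)),("top",(90,220,150,280))):
    p,D=imaging.read_camera(n); cv2.imwrite(f"pics/{n}10.png",cv2.resize(p[a:b,c:d],None,fx=4,fy=4,interpolation=2))
    np.savez(f"{n}10.npz",p=p,d=D)
E
python3 path.py 11 138 262 264 266 268 269 270 271 272 273 274 275
```

```text
tcp [601.8  94.6 137. ] az 261.9 open 0.00037330642697050545 F [-0.6  0.2  0.8]
262.0 [602.4  93.7] row [-1.   0.8  0.8] turn -0.002
264.0 [608.3  92.6] row [-1.   6.7  1.1] turn -0.037
266.0 [614.2  91.7] row [-1.  12.7  1.1] turn -0.072
268.0 [620.1  91. ] row [-1.  18.6  1. ] turn -0.107
269.0 [623.   90.7] row [-1.  21.6  0.8] turn -0.124
270.0 [626.   90.5] row [-1.  24.5  0.6] turn -0.142
271.0 [629.   90.3] row [-1.  27.5  0.4] turn -0.159
272.0 [631.9  90.2] row [-1.  30.5  0.1] turn -0.177
273.0 [634.9  90.2] row [-1.  33.4 -0.3] turn -0.194
274.0 [637.9  90.1] row [-1.  36.4 -0.7] turn -0.212
275.0 [640.9  90.2] row [-1.  39.3 -1.2] turn -0.229
```

View pics/scene10.png

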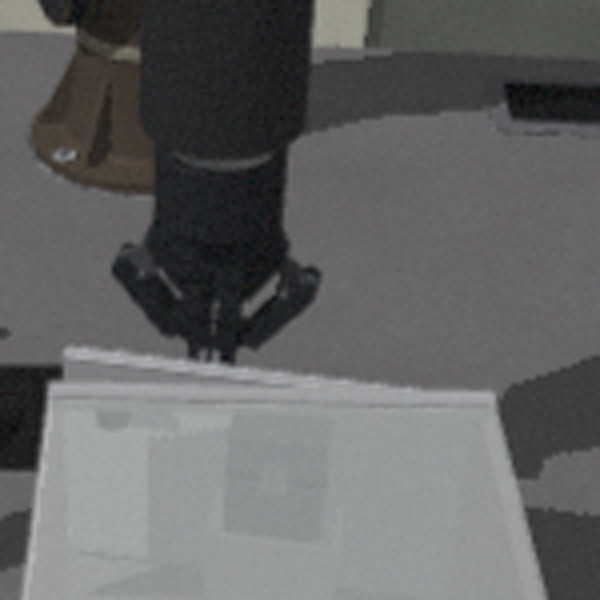

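View pics/top10.png

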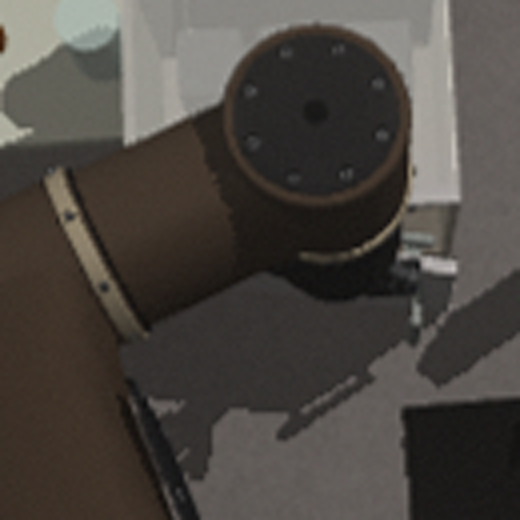

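Emit:
arm_command(motion=[[[0,5,0.8,-0.037,0],[0,10,0.8,-0.06,0],[0,15,1,-0.09,0],[0,18.6,1,-0.107,0],[0,21.6,0.8,-0.124,0],[0,24.5,0.6,-0.142,0],[0,26.5,0.4,-0.159,0]]])

```text
clock: 20.85
tcp_pos: [0.6272, 0.0903, 0.137]
eef_rot: [1.193, 1.22, -1.196]
contact_force: [-5.1, 0.4, 3.0]
opening: 0.0005
```

Emit:
arm_command(motion=[[[0,1.5,0,-0.01,0],[0,3,0,-0.018,0],[0,3,0,-0.018,0]]])

```text
clock: 21.15
tcp_pos: [0.6317, 0.0904, 0.1371]
eef_rot: [1.182, 1.226, -1.181]
contact_force: [-0.7, -1.1, 0.5]
opening: 0.0001
```

Emit:
arm_command(motion=[[[0,1.5,0,-0.01,0],[0,3,0,-0.018,0],[0,3,0,-0.018,0]]])

```text
clock: 21.45
tcp_pos: [0.634, 0.0904, 0.137]
eef_rot: [1.168, 1.235, -1.169]
contact_force: [-3.0, -0.5, 1.9]
opening: -0.0003
```

```bash
python3 - <<'E'
from h import *
p,D=imaging.read_camera("scene"); cv2.imwrite("pics/scene11.png",cv2.resize(p[150:320,210:370],None,fx=4,fy=3.5,interpolation=2))
E
python3 go.py
```

```text
t 21.5 tcp [634.   90.4 137. ] az -86.84 tilt [-6.e-04 -2.e-04 -1.e+00] q [ 0.45  0.37 -0.19 -0.   -1.01  1.18] F [-2.3 -0.8  1.1] open -0.4
```

View pics/scene11.png

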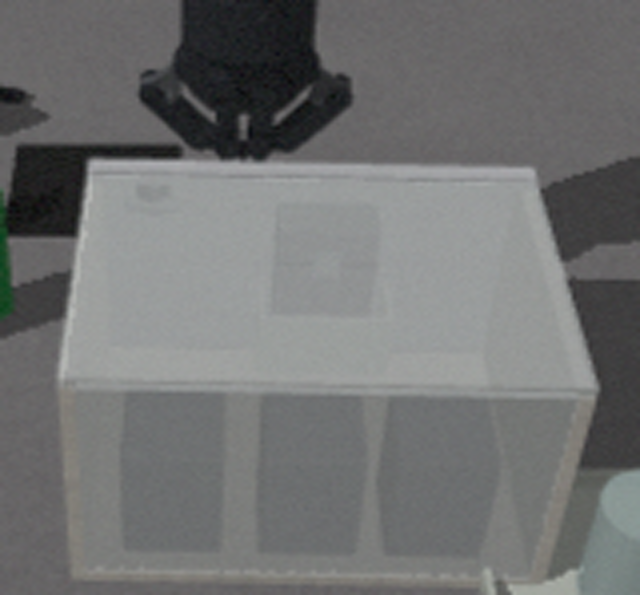

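Emit:
arm_command(motion=[[[0,1,0,0,0],[0,2,0,0,0],[0,2,0,0,0]]])

```text
clock: 21.8
tcp_pos: [0.6341, 0.0904, 0.137]
eef_rot: [1.166, 1.237, -1.172]
contact_force: [-11.0, 0.3, 6.6]
opening: 0.0
```

Emit:
arm_command(motion=[[[0,-4,0,0,0],[0,-20,0,0,0],[0,-50,0,0,0],[-30,-80,0,0,0],[-70,-100,0,0,0],[-110,-100,40,0,0],[-140,-100,85,0,0],[-140,-100,120,0,0],[-140,-100,150,0,0],[-140,-100,150,0,0],[-140,-100,150,0,0]]])

```text
clock: 22.9
tcp_pos: [0.545, -0.0653, 0.2772]
eef_rot: [1.171, 1.233, -1.169]
contact_force: [-0.2, -1.0, 0.4]
opening: -0.0004
```

```bash
python3 - <<'E'
from h import *
for n in("scene","top"):
    p,D=imaging.read_camera(n); cv2.imwrite(f"pics/{n}12.png",p); C=cloud(n,D)
    np.savez(f"{n}12.npz",p=p,d=D)
    # door free-edge / hinge: front of top edge
    for lo in(.02,.06,.1,.14,.18,.22):
        m=(C[...,2]>.160)&(C[...,2]<.176)&(C[...,0]>.58)&(C[...,0]<.7)&(C[...,1]>lo)&(C[...,1]<lo+.02); q=C[m]
        if len(q): print(n,lo,len(q),q[:,0].min().round(4),q[:,0].max().round(4))
    a,b,c,d=(150,320,210,370) if n=="scene" else (70,170,165,285)
    cv2.imwrite(f"pics/{n}12z.png",cv2.resize(p[a:b,c:d],None,fx=4,fy=3.5,interpolation=2))
E
python3 go.py
```

```text
top 0.14 1 0.6985 0.6985
top 0.18 2 0.6876 0.6945
top 0.22 1 0.6906 0.6906
t 23.0 tcp [544.9 -64.2 277.1] az -86.83 tilt [ 5.e-04  1.e-04 -1.e+00] q [ 0.24  0.12 -0.2  -0.   -1.25  1.39] F [-0.6  0.5  0.1] open 0.3
```

View pics/scene12.png

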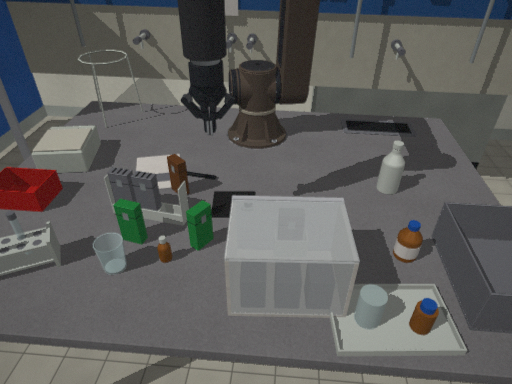

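View pics/scene12z.png

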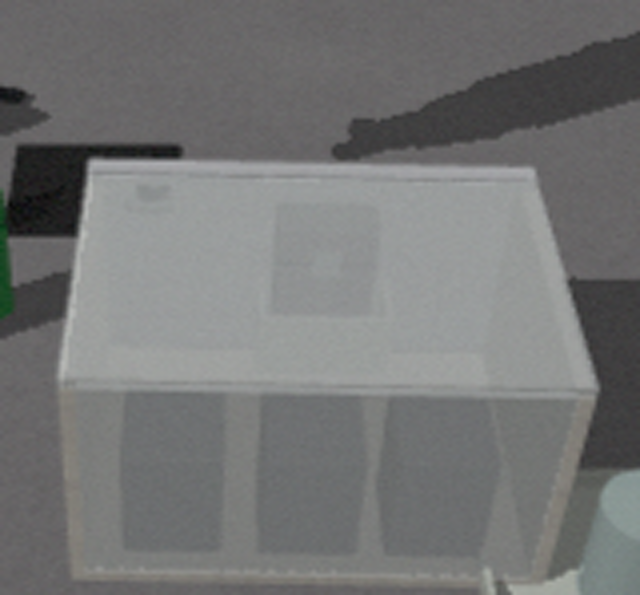

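View pics/top12.png

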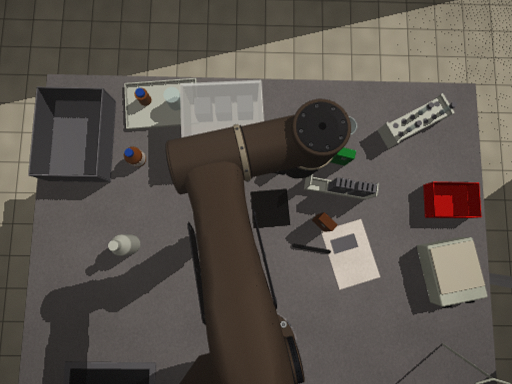

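View pics/top12z.png

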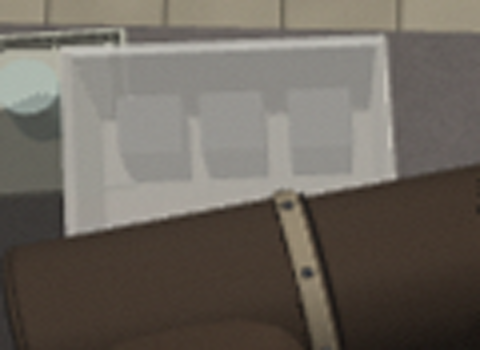

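```bash
python3 - <<'E'
from h import *
a=np.load("scene0.npz")["p"].astype(int);b=np.load("scene12.npz")["p"].astype(int)
m=(abs(a-b).max(2)>40).astype(np.uint8)
k,l,st,ce=cv2.connectedComponentsWithStats(m)
print([s.tolist() for s in st[1:] if s[4]>25])
print(bot.finish_job())
E
```

```text
[[178, 0, 61, 134, 4951], [249, 0, 31, 64, 1057], [310, 1, 9, 12, 67], [433, 0, 79, 115, 3576], [275, 19, 42, 86, 1894], [279, 111, 48, 7, 128], [288, 132, 26, 6, 88], [312, 147, 64, 82, 1487], [158, 180, 23, 10, 150], [490, 188, 22, 18, 207], [173, 205, 8, 10, 66]]
the job is handed in; nothing more can be done
None
```

The short slide case now stands in the door pocket and the door is shut on its catch. I handed the job in at about 23 s of the 72 s allowed.

**What I did:**
- I lifted the case out of the rack by its broad sides, stood it on the mat and let go.
- I took it again by its narrow sides, lowered it into the pocket and released it.
- I pushed the door shut along its arc with the closed fingers and backed away.

**Last checks:**
- **Case:** while the door was still open it stood upright, its top at 0.151 m against 0.152 m expected. After closing it still looks upright through the clear roof.
- **Door:** resistance rose to about 5 N and then fell off as the catch took over. After that the door met a hard stop, with 11 N and no further movement. It looked the same after the arm had backed away.
- **Everything else:** comparing the scene picture before and after showed changes only at the arm, its shadows, the door and the emptied rack place.
- **What I could not confirm:** the depth readings did not show the shut door's top edge, so "shut" rests on the pictures and the push forces. In the last top picture the arm hides the front of the cabinet.

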